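Snap the dust cap onto the turntable stud and keep it pressed

TASK

Keep glass grit out of the mosaic turntable: take the wider of the two grey ribbed caps, set it squarely over the stud in the middle of the turntable and press it straight down until it clicks past the brass catches. Keep pressing after the click, with about 10 N, so that the rubber seal under the cap stays squeezed, and finish like that, with the fingers still on the cap pressing it down. Leave the narrow cap, the roll of tape, the pliers and the cup of glass bits where they are.

Things in the scene. Friction and masses are not known exactly. Their poses are not given: they have to be found in the camera images.
- wheel: Small turntable (banding wheel), fixed on the table, not turning. Origin: centre of its underside, z up. Pale round head 170 mm across, its top 42 mm above the origin; in the middle a dark boss 54 mm across up to 48 mm, with a steel stud on it. Underside of the wide cap above the origin: not clicked, about 60 to 65 mm; clicked and let go 52.5 mm; pressed on with 10 N 50 mm.
- stud_tip (a point): Centre of the stud's tip, 75 mm above the origin of wheel. The stud is upright, 26.4 mm in diameter up to 6 mm below this point, then tapers to 15 mm across at the tip.
- catches (a point): On the stud's axis, 57.5 mm above the origin of wheel: height at which four sprung brass catches stick out widest (34.4 mm across them); above that they slope back into the stud. Pushing the cap's lip past all four takes about 8 to 15 N, then they snap out over the lip and the force drops: the click.
- seal (a joint): Rubber seal ring (42 mm across, 5 mm thick) on a stiff spring round the foot of the stud, its top 53 mm above the wheel's origin when free. Value 0 m when free, growing as it is squeezed down, to 0.0045 m at its stop; it resists with 3.5 N per mm (about 16 N at the stop).
- wide_cap: The cap that fits: grey round plastic cap with ribbed side, 44 mm outer diameter (45 mm over the ribs), 34 mm tall, about 50 g, closed flat top, open below. It stands open side down. Origin: centre of its underside, z up. The mouth is a lip 29 mm across and 3 mm tall; above it the inside is 37 mm across and the inner ceiling is 30 mm above the underside. Grip it from above across its side.
- narrow_cap: A second grey ribbed cap that does not fit: 33 mm outer diameter, 34 mm tall, about 35 g. It stands open side down. Origin: centre of its underside. Leave it alone.
- tape: Roll of masking tape lying flat, 104 mm across, 25 mm high; leave it alone. Origin: centre of its underside.
- nippers: Wheel nippers (pliers with red handles), 63 x 188 x 19 mm, lying flat; leave them alone. Origin: centre of the underside.
- bits_cup: Small clear cup of green glass bits, 71 mm across, 26 mm high; leave it alone. Origin: centre of its underside.
Things that resemble listed ones, but are neither listed nor needed, are in the scene too. What is shaped like the wide_cap but red is not meant.

How it is judged:
On the way, in this order (a step that is already met when the one before it is completed fails the run):
1. the wide cap is lifted off the table in the fingers (height (world z) of wide_cap above 0.03 m and contact force between the fingers and wide_cap above 0.3 N), for 0.1 s.
2. the wide cap has clicked past the catches on the stud (z of wide_cap in the frame of wheel below 0.0545 m and horizontal distance between wide_cap and wheel below 0.003 m and angle between wide_cap's own z axis and vertical below 0.08 rad), for 0.2 s.
At the end, for the whole second after the job is handed in: The wide cap sits clicked on the stud, underside under 52 mm above the wheel's origin, centred within 3 mm and within 0.08 rad of upright, at rest, while the fingers still press it: seal squeezed more than 1.8 mm, more than 5 N between cap and turntable, more than 2 N between fingers and cap (z of wide_cap in the frame of wheel between 0.046 and 0.052 m and horizontal distance between wide_cap and wheel below 0.003 m and angle between wide_cap's own z axis and vertical below 0.08 rad and value of joint seal above 0.0018 m and contact force between wide_cap and wheel above 5 N and contact force between the fingers and wide_cap above 2 N and linear speed of wide_cap below 0.02 m/s); the arm keeps its last pose, push and grip.
It fails at once if the narrow cap is moved more than 20 mm or tipped over (distance of narrow_cap from where it was at the start of the episode above 0.02 m or angle between narrow_cap's own z axis and vertical above 0.5 rad).
It fails at once if the tape, the nippers or the cup of bits is moved more than 20 mm (distance of any of tape, nippers, bits_cup from where it was at the start of the episode above 0.02 m).
It also fails if it takes over 43 s, if anything falls off the work surface, if the arm or the gripper's body presses on something with over 40 N, if the wrist force passes 120 N, or if a joint passes its speed limit or range.

ROBOT

A 7-joint arm with a two-finger parallel gripper is mounted at the origin on the work surface; the furniture and walls round the work are solid. World frame = base frame: x ahead of the robot, y to its left, z up, the work surface at z = 0. Lengths are in m, angles in rad, forces in N, time in s.
With the tool pointing down it reaches from about 0.4 to 0.75 m from the base axis. Payload 19.5 kg.
Tool frame: the origin (TCP) lies at the very end of the fingers, on their centre line; the grasp point (between the pads) lies 19 mm behind it (manip.grasp_offset is the distance from the TCP to the grasp point, in m); z points along the fingers, y is the direction in which the jaws open and shut (so a half turn about z gives the same grasp; the last joint's range is limited). The gripper opens to 85 mm and grips with 20 to 120 N. Pads are 22 mm wide; open, the fingers measure 114 mm over their backs; the gripper's body (76 mm by 85 mm) begins 54 mm behind the grasp point. The pads swing forward as they close: fully open they stand 13 mm farther back than shut.
Start: joints at [-1.39, 0.707, -0.028, 1.485, 0.022, 0.951, -0.075], TCP at [0.127, 0.561, 0.201] pointing down, gripper open.
Joint ranges: [-2.71, 2.71], [-0.32, 2.16], [-1.57, 1.52], [0, 2.45], [-1.46, 4.6], [0, 2.02], [-2.83, 2.83]. Speed limits (rad/s): [1.89, 1.89, 2.57, 2.57, 3.01, 3.01, 3.01].

INTERFACE

Orientations are given as a unit quaternion [w, x, y, z].
In Python, from cell import manip gives the robot as it stands.
- The arm moves only by the tool play_rows, never from a script. Its argument "motion" is a list of rows, each a list of 5 numbers: the gripper's target within -1 to 1 (fully open at 1, half-way at 0, shut at -1), then the shift along the world's x, y, z in cm, then the turn about the world's z in degrees. A call has 1 to 10 rows; each row shifts and turns the commanded pose from where the row before left it; what a row does not reach is not made up. A row lasts 1/8 s, in which the tool goes at most 62.5 mm and 10.7 degrees, less where a joint would pass 70% of its speed; a pose out of reach is approached as far as the arm can. A call with a gripper value outside its range is refused whole. The fingers move at their own pace and stop on an object; "grip_force" is the grip in N (left out, the last holds). Time passes only in rows, so rows that do not move let the fingers close. It gives the time, the measured TCP pose, the force and the opening at its end, in the units of the state.
- manip.get_obs(): the state, without advancing time (a new reading comes with each control period).
- manip.get_image(name): name is "side" or "top"; returns the picture (420x560x3 uint8, blue, green, red); there is no depth.
- manip.calibration(name): a dict with "camera_matrix" (3x3 intrinsics, pixels), "k1" (the pictures are not rectified: a ray, as slopes to the right and down, at radius r is drawn at 1 + k1 r^2 times it, then the intrinsics apply), "R" (3x3) and "t" (3): a world point X has camera coordinates R X + t. Camera axes: x right, y down, z forward; pixel columns grow to the right and rows downward; lengths in m; the calibration is good to about 2 mm. A picture is of the moment at which its call begins. calibration takes no time and is no camera call.
- manip.sign_off(): hands the job in, once; it reports no verdict.
The state is a dict: "t": time; "qpos": joint angles; "qd": joint speeds; "effort": joint torques, N m; "tool_pos": TCP position; "tool_rot": TCP orientation; "wrist_force": force on the tool from outside, world axes, zero at the start; "torque": the same for the moment, N m; "opening": opening from 0.0 (shut) to 1.0 (fully open).
Only numpy, scipy, OpenCV 4.12 (cv2) and the standard library are available. Lean on these libraries where they do the work, as an engineer would, in place of code of your own. Each camera call takes 0.05 s, during which the arm holds its last target. There are 200 camera calls.

## Working session

There is one attempt and no reset: what is moved stays moved. The work goes in short steps, Python scripts to look and compute and a tool call to move; the robot and the scene stay as the last step left them, time stands still between calls to the robot, and variables do not carry over. Pictures are saved under pics/ and viewed, about 8 in all and at most 12, crops included, and the job is handed in when it is done.

Besides the shell and the picture viewer there is one more tool, called after "Request:" as name(argument=value, ...) on one line, values as JSON. play_rows: Moves the arm, as the interface text tells. Its arguments: {"type":"object","properties":{"motion":{"type":"array"},"grip_force":{"type":"number"}},"required":["motion"]}

```bash
mkdir -p pics; ls; cat > h.py <<'E'
import numpy as np, cv2
from cell import manip
def ray(name,uv):
    c=manip.calibration(name);K=np.array(c["camera_matrix"]);R=np.array(c["R"]);t=np.array(c["t"])
    p=cv2.undistortPoints(np.array([[uv]],float),K,np.array([c["k1"],0,0,0],float))[0,0]
    # model distorts as 1+k1 r^2 like OpenCV
    return -R.T@t, R.T@np.array([p[0],p[1],1.0])
def onz(name,uv,z):
    o,d=ray(name,uv); return o+d*(z-o[2])/d[2]
def proj(name,X):
    c=manip.calibration(name);K=np.array(c["camera_matrix"]);R=np.array(c["R"]);t=np.array(c["t"],float)
    return cv2.projectPoints(np.array([X],float),cv2.Rodrigues(R)[0],t,K,np.array([c["k1"],0,0,0],float))[0].ravel()
E
python3 - <<'E'
from h import *
o=manip.get_obs(); print({k:np.round(v,3) for k,v in o.items()})
a=manip.get_image("top");b=manip.get_image("side")
cv2.imwrite("pics/top0.png",a);cv2.imwrite("pics/side0.png",b)
for n in("top","side"):
    c=manip.calibration(n);print(n,c, ray(n,(280,210)))
E
```

```text
pics
{'t': np.float64(0.0), 'qpos': array([-1.39 ,  0.707, -0.028,  1.485,  0.022,  0.951, -0.075]), 'qd': array([ 0.   ,  0.   , -0.001,  0.   , -0.   ,  0.001, -0.   ]), 'effort': array([-0.0000e+00, -8.8322e+01,  1.2350e+00, -2.3617e+01,  1.7000e-02,
        6.0000e-03,  0.0000e+00]), 'tool_pos': array([0.127, 0.561, 0.201]), 'tool_rot': array([-0.   ,  0.111,  0.994, -0.001]), 'wrist_force': array([-0.511, -0.089,  0.372]), 'torque': array([-0.011,  0.008, -0.023]), 'opening': np.float64(0.997)}
top {'camera_matrix': array([[459.79621979,   0.        , 273.90802983],
       [  0.        , 459.79621979, 210.62070731],
       [  0.        ,   0.        ,   1.        ]]), 'k1': 0.038994011701128706, 'R': array([[ 0.0066665 , -0.99996185,  0.00564391],
       [-0.97771486, -0.0077023 , -0.20979591],
       [ 0.20983137, -0.00411953, -0.97772891]]), 't': array([-0.00818825,  0.51272955,  1.36255302])} (array([2.15451513e-01, 1.37432745e-03, 1.43982226e+00]), array([ 0.21123957, -0.01735781, -0.97737092]))
side {'camera_matrix': array([[504.56208665,   0.        , 278.37529633],
       [  0.        , 504.56208665, 221.5288806 ],
       [  0.        ,   0.        ,   1.        ]]), 'k1': 0.015372971952344546, 'R': array([[ 0.93385057, -0.35764219, -0.00389597],
       [-0.2016491 , -0.51747319, -0.83160035],
       [ 0.29539931,  0.77737608, -0.55536086]]), 't': array([-0.47312347,  0.1752336 ,  1.21226481])} (array([ 0.11906013, -1.02091589,  0.81712548]), array([ 0.30301381,  0.78804826, -0.53637209]))
```

View pics/top0.png

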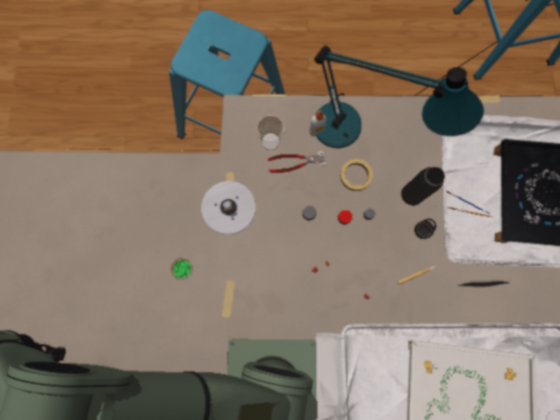

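View pics/side0.png

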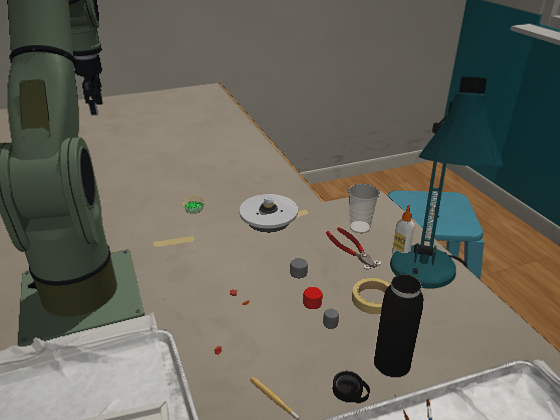

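The top view shows the turntable at (228,207) with its stud, and three caps: a grey one at (309,213), a red one at (345,217) and a smaller grey one at (369,214). In the side view these are at (299,268), (313,298) and (331,319). The larger grey cap is the candidate, so next I measure the widths and view one enlarged crop.

```bash
python3 - <<'E'
from h import *
a=cv2.imread("pics/top0.png");b=cv2.imread("pics/side0.png")
A=cv2.resize(a[170:250,195:395],None,fx=4,fy=4,interpolation=cv2.INTER_CUBIC)
B=cv2.resize(b[185:340,220:360],None,fx=1.78,fy=1.78,interpolation=cv2.INTER_CUBIC)
C=np.zeros((600,800,3),np.uint8);C[:320]=A;C[320:320+B.shape[0],:B.shape[1]]=B
cv2.imwrite("pics/crop.png",C)
def comps(n,img,mask,roi):
    x0,y0,x1,y1=roi;m=np.zeros_like(mask);m[y0:y1,x0:x1]=mask[y0:y1,x0:x1]
    cs,_=cv2.findContours(m,cv2.RETR_EXTERNAL,cv2.CHAIN_APPROX_NONE)
    for c in cs:
        if cv2.contourArea(c)>30:
            print(n,np.round(cv2.minEnclosingCircle(c)[0],1),"A",cv2.contourArea(c),cv2.boundingRect(c),np.round(cv2.fitEllipse(c)[0],2),np.round(cv2.fitEllipse(c)[1],1))
            yield cv2.fitEllipse(c)[0]
print(a[213,309],a[230,309],a[214,369],a[217,345],a[207,214])
d=np.abs(a.astype(int)-np.median(a[225:250,290:390].reshape(-1,3),0)).sum(2)
m=((d>70)*255).astype(np.uint8)
for e in comps("topcap",a,m,(295,200,385,230)): print(" z34",np.round(onz("top",e,.034),4), "z17",np.round(onz("top",e,.017),4))
g=a.min(2);mw=((g>150)*255).astype(np.uint8)
for e in comps("wheel",a,mw,(190,165,270,245)): print(" z42",np.round(onz("top",e,.042),4))
md=((g<110)*255).astype(np.uint8)
for e in comps("boss",a,md,(210,190,245,225)): print(" z48",np.round(onz("top",e,.048),4))
E
```

```text
[97 96 99] [118 131 146] [95 93 97] [ 24  28 177] [174 172 179]
topcap [344.8 216.9] A 170.0 (337, 210, 16, 15) [344.53 216.78] [14.  15.6]
 z34 [ 0.4992 -0.2249  0.034 ] z17 [ 0.5027 -0.2276  0.017 ]
topcap [368.3 213.9] A 89.5 (363, 209, 12, 12) [368.54 214.33] [ 9.8 11.9]
 z34 [ 0.5077 -0.2999  0.034 ] z17 [ 0.5112 -0.3035  0.017 ]
topcap [308.6 213.1] A 147.0 (302, 206, 15, 15) [308.78 213.31] [13.4 14.2]
 z34 [ 0.5094 -0.1135  0.034 ] z17 [ 0.513  -0.1149  0.017 ]
wheel [227.7 206.8] A 2133.0 (201, 181, 54, 53) [227.75 206.81] [51.3 53. ]
 z42 [0.5264 0.1392 0.042 ]
boss [228.7 207.7] A 199.5 (220, 199, 17, 17) [228.39 207.19] [15.2 17. ]
 z48 [0.5239 0.1366 0.048 ]
```

View pics/crop.png

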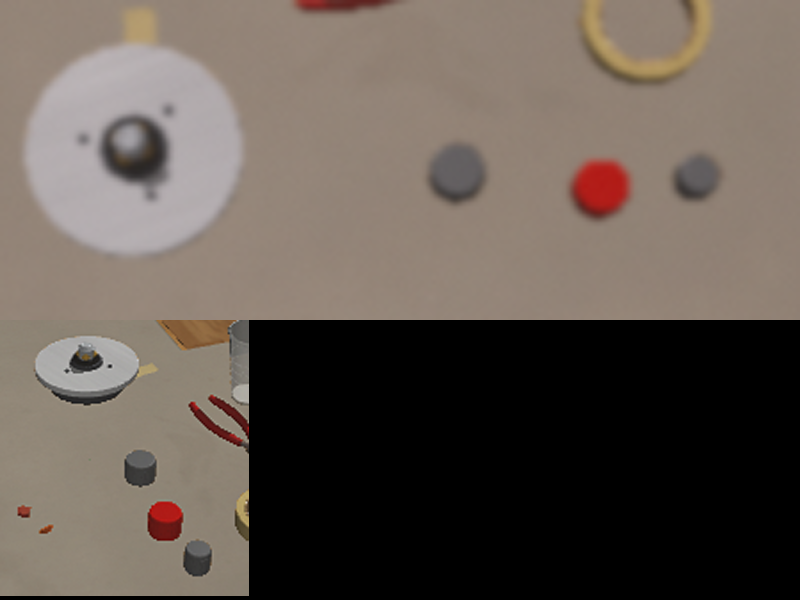

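The left grey cap at top (309,213), side (299,268), is 14 px across. The other grey cap at (369,214) is 11 px, a ratio of 1.27, against 44/33 = 1.33. So the left one is the wide cap. The red one, also 14–15 px, is excluded by colour. Next I check the cap and the wheel against the side view.

```bash
python3 - <<'E'
from h import *
from scipy.optimize import least_squares
a=cv2.imread("pics/top0.png");b=cv2.imread("pics/side0.png")
def circ(P,r=None):
    f=lambda v:np.hypot(P[:,0]-v[0],P[:,1]-v[1])-v[2]
    s=least_squares(f,[P[:,0].mean(),P[:,1].mean(),.05],loss="soft_l1",f_scale=.002);return s.x.round(4)
def big(m,roi):
    x0,y0,x1,y1=roi;q=np.zeros(m.shape,np.uint8);q[y0:y1,x0:x1]=m[y0:y1,x0:x1]*255
    return max(cv2.findContours(q,cv2.RETR_EXTERNAL,cv2.CHAIN_APPROX_NONE)[0],key=cv2.contourArea)
c=big(a.min(2)>145,(190,165,270,245))[:,0]
print("wheel top",circ(np.array([onz("top",p,.042)[:2] for p in c])))
print(b[200,255],b[215,230])
c=big(b.min(2)>165,(225,180,312,228))[:,0];print(c.min(0),c.max(0))
up=c[c[:,1]<212]
print("wheel side",circ(np.array([onz("side",p,.042)[:2] for p in up])),circ(np.array([onz("side",p,.042)[:2] for p in c])))
# wide cap side: grey low-saturation blob
for nm,roi in(("wide",(285,255,315,283)),("narrow",(318,305,346,333))):
    ref=np.median(b[240:255,300:320].reshape(-1,3),0)
    c=big(np.abs(b.astype(int)-ref).sum(2)>75,roi);r=cv2.boundingRect(c)
    e=(r[0]+(r[2]-1)/2,r[1]+(r[3]-1)/2)
    print(nm,r,"mid z17",onz("side",e,.017).round(4))
print("proj of wide guess",proj("side",(.512,-.1145,.017)),proj("side",(.512,-.1145,.034)))
E
```

```text
wheel top [0.5271 0.1387 0.0828]
[171 170 172] [117 132 141]
[240 194] [297 224]
wheel side [0.528  0.1362 0.0823] [0.5286 0.1383 0.0808]
wide (290, 258, 18, 21) mid z17 [ 0.5166 -0.1153  0.017 ]
narrow (323, 308, 16, 21) mid z17 [ 0.5146 -0.3026  0.017 ]
proj of wide guess [296.6817943  268.24179903] [296.79230677 262.91006431]
```

Request:
play_rows(motion=[[1,5,-3,0,-10],[1,5,-3,0,-10],[1,5,-4,0,-10],[1,5,-4,0,-10],[1,5,-4,0,-10],[1,4,-5,0,-10],[1,2,-6,0,-10],[1,2,-6,0,-10],[1,1,-6,0,0],[1,1,-6,0,0]])

```text
t: 1.35
tool_pos: [0.472, 0.0944, 0.2008]
tool_rot: [-0.0, 0.724, 0.69, -0.0]
wrist_force: [1.3, -0.2, -0.1]
opening: 1.003
```

Request:
play_rows(motion=[[1,1,-4,0,9],[1,1,-4,0,9],[1,1,-4,-1,9],[1,1,-4,-2,9],[1,0.2,-4,-3,9],[1,0,-0.9,-3,9],[1,0,0,-3,9],[1,0,0,-2,9],[1,0,0,-1,9],[1,0,0,-0.5,9]], grip_force=20)

```text
t: 2.6
tool_pos: [0.5137, -0.1127, 0.0452]
tool_rot: [-0.001, 0.022, 1.0, 0.0]
wrist_force: [-0.3, -0.3, 0.1]
opening: 0.997
```

Request:
play_rows(motion=[[1,0,-0.2,-1.5,0],[1,0,0,-1.5,0],[1,0,0,-1,0],[0,0,0,0,0],[-1,0,0,0,0],[-1,0,0,0,0],[-1,0,0,0,0],[-1,0,0,0,0]])

```text
t: 3.6
tool_pos: [0.5141, -0.1148, 0.0061]
tool_rot: [0.0, 0.024, 1.0, -0.0]
wrist_force: [0.1, -1.2, 0.6]
opening: -0.0
```

```bash
python3 - <<'E'
from h import *
b=manip.get_image("side");o=manip.get_obs();print(o["tool_pos"],o["opening"],o["wrist_force"])
u,v=proj("side",o["tool_pos"]).astype(int);print(u,v)
cv2.imwrite("pics/side1.png",cv2.resize(b[v-70:v+30,u-60:u+70],None,fx=4.5,fy=4.5,interpolation=cv2.INTER_CUBIC))
E
```

```text
[ 0.51408867 -0.11478445  0.00608591] -0.004871454366066662 [-0.5055625  -0.61031527  0.87064028]
297 271
```

View pics/side1.png

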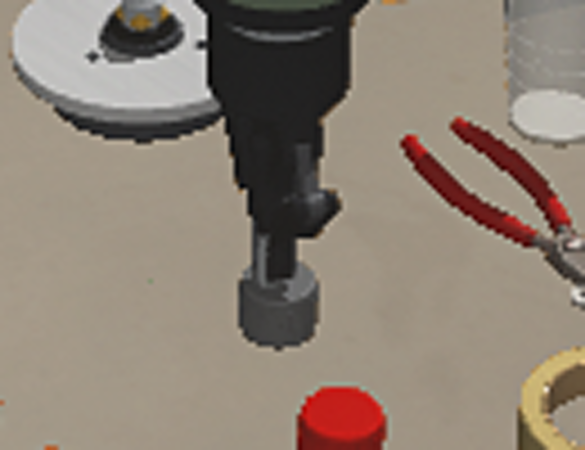

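The side crop shows the finger ends over the cap's top at (275,285) while the opening reads shut, and the cap has not moved. That contradicts TCP z = 0.006. I'll check the TCP projection against the start picture and look closer.

```bash
python3 - <<'E'
from h import *
print(proj("side",(.127,.561,.201)),proj("side",(.514,-.1148,.006)),proj("side",(.514,-.1148,.036)))
a=cv2.imread("pics/side0.png")
b=manip.get_image("side");t=manip.get_image("top");o=manip.get_obs();print(o["tool_pos"],o["opening"],o["wrist_force"],o["effort"].round(2))
L=cv2.resize(b[225:290,265:330],(520,520),interpolation=cv2.INTER_NEAREST)[:, :400]
R=cv2.resize(t[185:235,285:335],(400,400),interpolation=cv2.INTER_NEAREST)
S=cv2.resize(a[60:120,70:130],(180,180),interpolation=cv2.INTER_NEAREST)
C=np.zeros((600,800,3),np.uint8);C[:520,:400]=L;C[:400,400:]=R;C[410:590,400:580]=S
cv2.imwrite("pics/z2.png",C)
E
```

```text
[ 99.7445941  122.61999117] [297.38992705 271.53729762] [297.59440471 262.16624171]
[ 0.51402694 -0.11475943  0.00599475] 0.0008975308313224921 [-0.91546075  0.22279412 -0.11801549] [ 1.000e-02 -9.133e+01 -1.460e+00 -1.040e+01  1.000e-02  0.000e+00
 -0.000e+00]
```

View pics/z2.png

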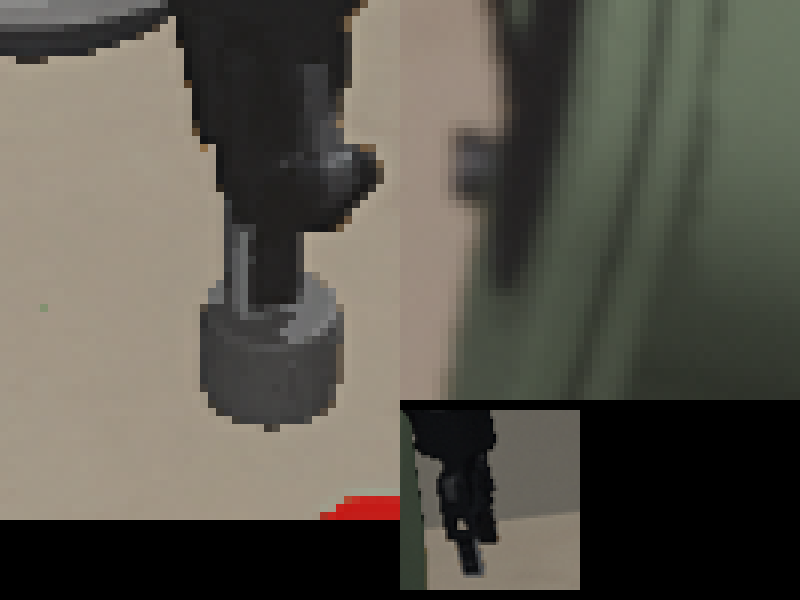

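The enlargement shows the shut fingers ending at side pixel (299,263), over the cap's top face and casting a shadow on it. That puts the tips about 3 cm above the reported TCP. A gentle touch on the cap's top will confirm this.

Request:
play_rows(motion=[[-1,0,0,-0.2,0],[-1,0,0,0,0]])

```text
t: 4.0
tool_pos: [0.514, -0.1147, 0.0039]
tool_rot: [-0.0, 0.024, 1.0, -0.0]
wrist_force: [-0.5, 0.1, -0.5]
opening: 0.002
```

Request:
play_rows(motion=[[-1,0,0,-0.2,0],[-1,0,0,0,0]])

```text
t: 4.25
tool_pos: [0.5142, -0.1148, 0.0036]
tool_rot: [0.0, 0.024, 1.0, -0.0]
wrist_force: [-10.2, 2.0, 43.5]
opening: 0.001
```

Contact at reported z ≈ 0.0037 on the cap's 34 mm top means the real fingertips are about 30 mm above the reported TCP. From here I correct z by +0.030. I back off, open, and descend to reported −0.026.

Request:
play_rows(motion=[[-1,0,0,1,0],[1,0,0,1.5,0],[1,0,0,0,0],[1,0,0,0,0],[1,0,0,0,0],[1,0,0,0,0]])

```text
t: 5.0
tool_pos: [0.5139, -0.1147, 0.0267]
tool_rot: [-0.0, 0.024, 1.0, -0.0]
wrist_force: [-0.8, -0.3, -0.7]
opening: 1.001
```

```bash
python3 - <<'E'
from h import *
a=cv2.imread("pics/side0.png");b=manip.get_image("side");o=manip.get_obs();print(o["tool_pos"],o["opening"],o["wrist_force"])
C=np.hstack([cv2.resize(i[215:290,255:340],None,fx=4.7,fy=4.7,interpolation=cv2.INTER_CUBIC) for i in(a,b)])
cv2.imwrite("pics/z3.png",C);print(C.shape)
E
```

```text
[ 0.51392794 -0.11471258  0.02676312] 1.0018323666805482 [ 0.36791681 -0.75096372 -0.20413551]
(352, 800, 3)
```

View pics/z3.png

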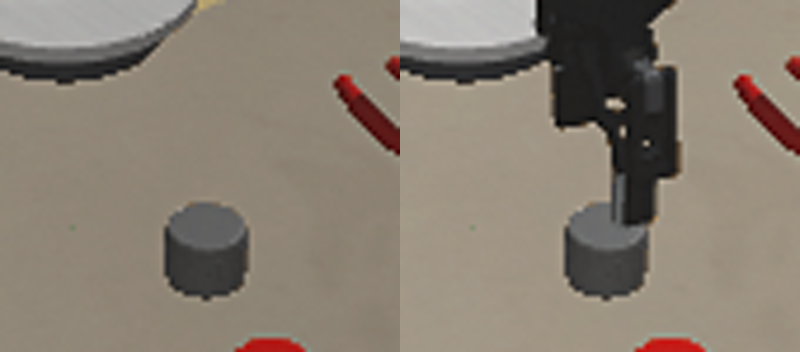

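Cap unmoved (left against right half); the open finger clears it at (640,222). I descend in checked steps.

Request:
play_rows(motion=[[1,0,0,-2,0],[1,0,0,-2,0],[1,0,0,-0.6,0],[1,0,0,0,0]])

```text
t: 5.55
tool_pos: [0.514, -0.1147, -0.019]
tool_rot: [-0.0, 0.024, 1.0, -0.0]
wrist_force: [-0.1, -0.6, -0.5]
opening: 1.002
```

Request:
play_rows(motion=[[1,0,0,-0.4,0],[1,0,0,-0.2,0],[1,0,0,0,0]])

```text
t: 5.92
tool_pos: [0.514, -0.1148, -0.025]
tool_rot: [0.0, 0.024, 1.0, -0.0]
wrist_force: [-0.6, 0.7, 0.1]
opening: 1.003
```

Request:
play_rows(motion=[[0.3,0,0,0,0],[0,0,0,0,0],[-1,0,0,0,0],[-1,0,0,0,0],[-1,0,0,0,0]], grip_force=20)

```text
t: 6.55
tool_pos: [0.5141, -0.1148, -0.0248]
tool_rot: [0.0, 0.024, 1.0, -0.0]
wrist_force: [-0.8, 1.0, 6.2]
opening: 0.496
```

Request:
play_rows(motion=[[1,0,0,0.1,0],[1,0,0,0,0],[1,0,0,0,-10],[1,0,0,0,-10],[1,0,0,0,-10],[1,0,0,0,-10],[1,0,0,0,-10],[1,0,0,0,-10],[1,0,0,0,-10],[1,0,0,0,-10]])

```text
t: 7.8
tool_pos: [0.514, -0.1147, -0.0241]
tool_rot: [-0.0, 0.663, 0.748, -0.0]
wrist_force: [1.1, 0.5, 0.4]
opening: 0.998
```

Request:
play_rows(motion=[[1,0,0,0,-10],[0.2,0,0,0,0],[0,0,0,0,0],[-1,0,0,0,0],[-1,0,0,0,0],[-1,0,0,0,0],[-1,0,0,0,0]], grip_force=50)

```text
t: 8.68
tool_pos: [0.5141, -0.1148, -0.0236]
tool_rot: [0.0, 0.723, 0.691, 0.0]
wrist_force: [-1.0, 0.5, 9.3]
opening: 0.507
```

Request:
play_rows(motion=[[-1,0,0,1,0],[-1,0,0,2,0],[-1,0,0,3,0],[-1,0,0,3,0],[-1,0,2,2,0],[-1,0.3,4,0,0],[-1,0.4,4,0,0],[-1,0.4,4,0,0],[-1,0.3,4,0,0],[-1,0,4,0,0]])

```text
t: 9.93
tool_pos: [0.528, 0.1065, 0.0865]
tool_rot: [0.0, 0.724, 0.69, 0.0]
wrist_force: [0.1, 0.2, 0.1]
opening: 0.5
```

Request:
play_rows(motion=[[-1,0,3,0,0],[-1,0,0.3,0,0],[-1,0,0,0,0]])

```text
t: 10.3
tool_pos: [0.528, 0.1376, 0.0863]
tool_rot: [0.0, 0.724, 0.69, -0.0]
wrist_force: [0.3, 0.6, 0.6]
opening: 0.499
```

```bash
python3 - <<'E'
from h import *
b=manip.get_image("side");t=manip.get_image("top");o=manip.get_obs();print(o["tool_pos"],o["opening"],o["wrist_force"])
p=o["tool_pos"];print(proj("side",(p[0],p[1],p[2]+.0236)),proj("side",(.5275,.138,.075)),proj("side",(.5275,.138,.048)))
cv2.imwrite("pics/side4.png",b)
L=cv2.resize(b[145:245,225:315],(540,600),interpolation=cv2.INTER_CUBIC)
R=cv2.resize(t[175:240,195:260],(260,260),interpolation=cv2.INTER_CUBIC)
C=np.zeros((600,800,3),np.uint8);C[:,:540]=L;C[:260,540:]=R
cv2.imwrite("pics/z4.png",C)
E
```

```text
[0.52814713 0.13710068 0.08620183] 0.5011101962325746 [-0.63438199 -0.07778188 -0.40779409]
[267.89209484 188.15109011] [267.75933456 198.68176141] [267.90604566 206.73890687]
```

View pics/z4.png

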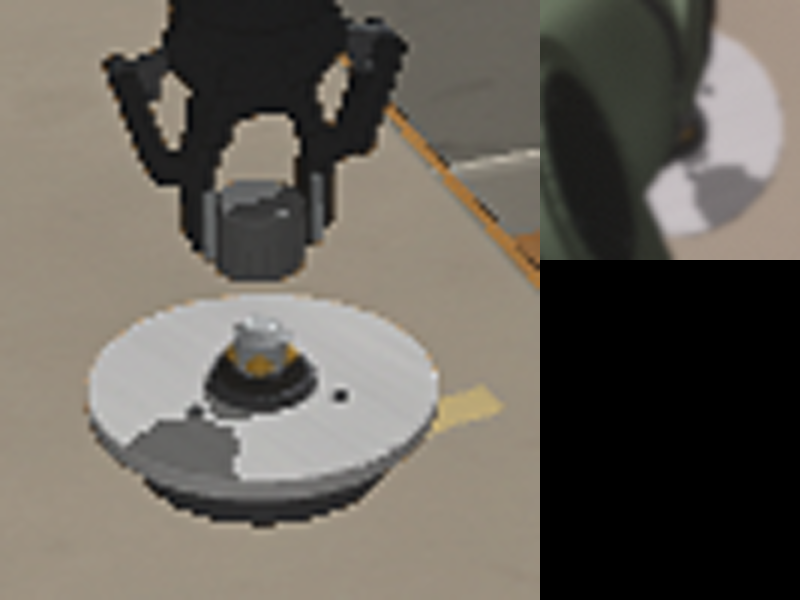

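The cap is held square. Its centre is at side column ≈268.4 and the stud's at ≈268.7, while the predicted columns are 267.9 and 267.8, so they agree to about 1 mm. Now I lower onto the stud in checked steps.

Request:
play_rows(motion=[[-1,0.05,0.05,-1,0],[-1,0,0,-1,0],[-1,0,0,-1,0],[-1,0,0,-0.4,0],[-1,0,0,-0.3,0],[-1,0,0,-0.2,0],[-1,0,0,0,0]])

```text
t: 11.28
tool_pos: [0.5286, 0.1387, 0.047]
tool_rot: [-0.0, 0.724, 0.69, 0.0]
wrist_force: [0.0, 0.3, -0.7]
opening: 0.501
```

Request:
play_rows(motion=[[-1,0,0,-0.2,0],[-1,0,0,-0.1,0],[-1,0,0,0,0]])

```text
t: 11.65
tool_pos: [0.5285, 0.1387, 0.0439]
tool_rot: [-0.0, 0.724, 0.69, -0.0]
wrist_force: [0.3, 1.0, -0.7]
opening: 0.5
```

No side force with the underside at ≈0.0675, which is past the taper, so the cap is centred on the stud. I press on through the catches.

Request:
play_rows(motion=[[-1,0,0,-0.2,0],[-1,0,0,-0.2,0],[-1,0,0,-0.1,0],[-1,0,0,0,0]], grip_force=70)

```text
t: 12.15
tool_pos: [0.5288, 0.1389, 0.039]
tool_rot: [0.0, 0.724, 0.69, 0.0]
wrist_force: [1.3, 0.4, 0.8]
opening: 0.498
```

Request:
play_rows(motion=[[-1,0,0,-0.2,0],[-1,0,0,0,0]])

```text
t: 12.4
tool_pos: [0.5289, 0.1389, 0.0371]
tool_rot: [0.0, 0.724, 0.69, 0.0]
wrist_force: [2.0, 1.9, 2.2]
opening: 0.494
```

Request:
play_rows(motion=[[-1,0,0,-0.2,0],[-1,0,0,0,0]])

```text
t: 12.65
tool_pos: [0.529, 0.1388, 0.0352]
tool_rot: [0.0, 0.724, 0.69, 0.0]
wrist_force: [2.6, 1.0, 6.3]
opening: 0.497
```

Request:
play_rows(motion=[[-1,0,0,-0.1,0],[-1,0,0,0,0]])

```text
t: 12.9
tool_pos: [0.529, 0.1388, 0.0345]
tool_rot: [0.0, 0.724, 0.69, 0.001]
wrist_force: [1.3, 0.7, 12.3]
opening: 0.495
```

Request:
play_rows(motion=[[-1,0.03,0,-0.1,0],[-1,0,0,0,0]])

```text
t: 13.15
tool_pos: [0.5291, 0.1388, 0.033]
tool_rot: [0.0, 0.724, 0.69, 0.0]
wrist_force: [3.7, 2.0, 2.3]
opening: 0.498
```

Request:
play_rows(motion=[[-1,0,0,-0.1,0],[-1,0,0,0,0]])

```text
t: 13.4
tool_pos: [0.5289, 0.1387, 0.0319]
tool_rot: [-0.0, 0.724, 0.69, -0.0]
wrist_force: [1.8, 1.0, 3.4]
opening: 0.497
```

Request:
play_rows(motion=[[-1,0,0,-0.1,0],[-1,0,0,0,0]])

```text
t: 13.65
tool_pos: [0.5285, 0.1388, 0.0304]
tool_rot: [-0.0, 0.724, 0.69, -0.0]
wrist_force: [4.2, 2.4, -10.9]
opening: 0.497
```

The force peaked at 12.3 N, fell, and turned to −10.9 N at underside ≈0.054. The catches have snapped over the lip and are pulling it down, so this looks like the click. Next I squeeze the seal.

Request:
play_rows(motion=[[-1,0,0,-0.1,0],[-1,0,0,0,0],[-1,0,0,0,0]])

```text
t: 14.02
tool_pos: [0.5287, 0.1388, 0.0298]
tool_rot: [-0.0, 0.724, 0.69, -0.0]
wrist_force: [2.1, 2.1, -7.0]
opening: 0.497
```

Request:
play_rows(motion=[[-1,0,0,-0.1,0],[-1,0,0,0,0],[-1,0,0,0,0]])

```text
t: 14.4
tool_pos: [0.5289, 0.1387, 0.0291]
tool_rot: [0.0, 0.724, 0.69, 0.0]
wrist_force: [1.7, 2.3, -0.5]
opening: 0.497
```

Request:
play_rows(motion=[[-1,0,0,-0.1,0],[-1,0,0,0,0],[-1,0,0,0,0]])

```text
t: 14.78
tool_pos: [0.5289, 0.1387, 0.0281]
tool_rot: [-0.0, 0.724, 0.69, 0.0]
wrist_force: [0.7, 2.5, 3.5]
opening: 0.497
```

Request:
play_rows(motion=[[-1,0,0,-0.1,0],[-1,0,0,0,0],[-1,0,0,0,0]])

```text
t: 15.15
tool_pos: [0.5289, 0.1387, 0.0271]
tool_rot: [0.0, 0.724, 0.69, 0.0]
wrist_force: [-0.1, 0.6, 7.3]
opening: 0.493
```

Request:
play_rows(motion=[[-1,0,0,-0.1,0],[-1,0,0,0,0],[-1,0,0,0,0],[-1,0,0,0,0]])

```text
t: 15.65
tool_pos: [0.5289, 0.1387, 0.0263]
tool_rot: [-0.0, 0.724, 0.69, 0.0]
wrist_force: [-1.1, 1.1, 10.9]
opening: 0.492
```

The force is 10.9 N at about 3.8 N/mm, which matches the seal spring. One last look and a steadiness check.

```bash
python3 - <<'E'
from h import *
for _ in range(4):
    b=manip.get_image("side");o=manip.get_obs();print(o["t"],o["tool_pos"].round(4),o["wrist_force"].round(1),np.abs(o["qd"]).max().round(4))
p=o["tool_pos"];print(proj("side",(p[0],p[1],.050)),proj("side",(p[0],p[1],.084)))
C=cv2.resize(b[145:245,225:315],(540,600),interpolation=cv2.INTER_CUBIC);cv2.imwrite("pics/z5.png",C)
E
```

```text
15.7 [0.5289 0.1387 0.0263] [-1.6  1.7 10.5] 0.0021
15.75 [0.5289 0.1387 0.0263] [-0.7  1.5 10.9] 0.0021
15.8 [0.5289 0.1387 0.0263] [-1.8  1.2 10.8] 0.001
15.85 [0.5289 0.1387 0.0263] [-1.5  1.2 11.9] 0.0026
[268.27714071 205.93631917] [268.09675496 195.75077922]
```

View pics/z5.png

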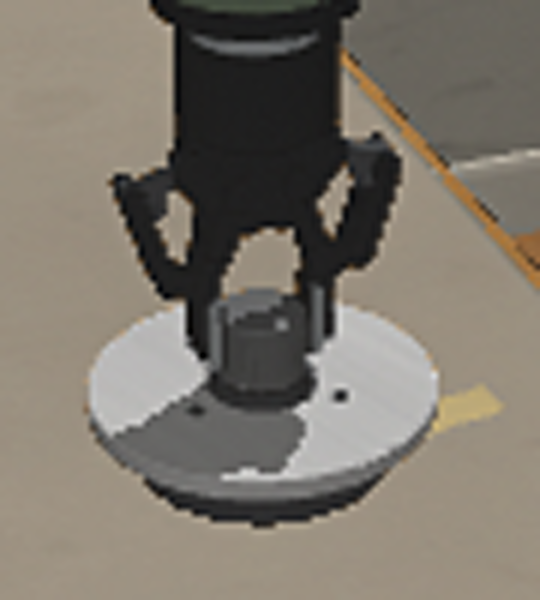

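The picture shows the cap upright and seated on the boss, its centre at about (262,350) in the crop and its foot hiding the stud and catches. The fingers hold it and the force is steady at about 11 N. Handing in.

```bash
python3 - <<'E'
from cell import manip
print(manip.sign_off()); o=manip.get_obs(); print(o["tool_pos"].round(4),o["wrist_force"].round(1))
E
```

```text
the job is handed in; nothing more can be done
None
the job is handed in; nothing more can be done
```

The wide grey cap is clicked onto the stud, and I handed the job in with the fingers still holding it and pressing down at about 11 N.

**What I did:** I picked the wider grey cap, at top-view pixel (309,213). I squeezed it from two directions at right angles to centre it in the fingers, then carried it over the stud. The force rose to 12.3 N, dropped, and briefly turned to −10.9 N as the catches snapped over the lip. I then squeezed the seal in 1 mm steps.

**Last checks:**
- **Push:** it held steady at 10.5–11.9 N, rising about 3.8 N per mm near the end, close to the seal's stated 3.5.
- **Height:** the underside works out at about 50 mm above the wheel's origin.
- **Position:** side force was under 2.5 N, and the last picture shows the cap upright and centred.
- **Other objects:** I moved nothing else on purpose, but I did not re-measure the narrow cap, tape, nippers and cup at the end.
- **Time:** 15.9 s on the clock at the last reading.

**What disagreed:** the real fingertips were about 30 mm higher than the reported tool position, so my first grasp closed just above the cap. The touch test I used to confirm this pressed the cap's top with about 44 N for a moment. That was the fingertips rather than the gripper body, but it is above the 40 N limit set for the arm or gripper body. The cap had not moved, and I corrected for the offset afterwards.

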